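# Lean the granite tablet and hold the spring probe on its ring

## Robot

A 6-joint arm with a two-finger parallel gripper is mounted at the origin on the work surface. World frame = base frame: x ahead of the robot, y to its left, z up, the work surface at z = 0. Lengths are in m, angles in rad, forces in N, time in s.
With the tool pointing down it reaches from about 0.35 to 0.875 m from the base axis. Payload 4.2 kg.
Tool frame: the origin (TCP) lies midway between the tips of the shut fingers; the grasp point (between the pads) lies 19 mm behind it; z points along the fingers, y is the line along which they close (so a half turn about z gives the same grasp; the last joint's range is limited). The gripper opens to 85 mm and grips with 20 to 120 N. Pads are 22 mm wide; open, the fingers measure 114 mm over their backs; the gripper's body (76 mm by 85 mm) begins 54 mm behind the grasp point. The pads swing forward as they close: fully open they stand 13 mm farther back than shut.
Start: joints at [1.534, 0.385, 0.008, 0, -1.194, -0.259], TCP at [0.182, 0.598, 0.231] pointing down, gripper open.
Joint ranges: [-3.14, 3.14], [-1.21, 2.06], [-1.07, 1.41], [-3.16, 2.05], [-2.99, -0.16], [-3.1, 3.1]. Speed limits (rad/s): [2.79, 2.79, 3.14, 3.14, 3.14, 3.14].

## Interface

Orientations are given as a rotation vector (axis times angle).
In Python, from workcell import robot gives the robot as it stands. The module is installed in compiled form; this text tells all that it offers.
- The arm moves only by the tool move_arm, never from a script. Its argument "steps" is a list that holds one entry, the list of rows, each a list of 6 numbers: the shift along the world's x, y, z in mm, then the turn, a rotation vector about the world's x, y, z in rad. A call has 1 to 12 rows; each row is the pose to reach, as a shift and turn from the pose commanded when the call began; what a row does not reach only later rows make up. A row lasts 1/8 s, in which the tool goes at most 62.5 mm and 10.7 degrees, less where a joint would pass 70% of its speed; a pose out of reach is approached as far as the arm can. A call with a gripper value outside its range is refused whole. "grip" is the opening, from 0 (shut) to 1 (fully open), set as the call begins (left out, the last holds). The fingers move at their own pace and stop on an object; the grip force is fixed at half the most. Time passes only in rows, so rows that repeat a pose let the fingers close. It gives the time, the measured TCP pose, the force, the opening and the grip force at its end, in the units of the state.
- robot.get_obs(): the state, without advancing time (a new reading comes with each control period).
- robot.grab_frame(name): name is "scene" or "top" or "wrist"; returns a dict with "color" (420x560x3 uint8, blue, green, red), "fx", "fy", "cx", "cy" (pixels), "k1" (the pictures are not rectified: a ray, as slopes to the right and down, at radius r is drawn at 1 + k1 r^2 times it, then the intrinsics apply), "world_to_cam" (4x4, takes a point from world to camera coordinates); the wrist camera has in their place "T_tool_cam" (4x4, takes a point from camera to tool coordinates, whose origin is the TCP and whose axes are the flange's). Camera axes: x right, y down, z forward; pixel columns grow to the right and rows downward; lengths in m; the calibration is good to about 2 mm. A picture is of the moment at which its call begins: read the wrist's pose just before it. There is no depth.
- robot.close_job(): hands the job in; it is judged then, once.
The state is a dict: "time_s": time; "joints": joint angles; "qd": joint speeds; "joint_efforts": joint torques, N m; "tool_pos": TCP position; "orientation": TCP orientation; "contact_force": force on the tool from outside, world axes, zero at the start; "wrist_torque": the same for the moment, N m; "opening": finger opening in m; "gripper_force": force on a finger pad.
Only numpy, scipy, OpenCV 4.12 (cv2) and the standard library are available. Lean on these libraries where they do the work, as an engineer would, in place of code of your own. Each camera call takes 0.05 s, during which the arm holds its last target. There are 200 camera calls.

## Task

Pick up the flat granite tablet and gently lean it, ringed face up, against the rim of the round granite puck held in the iron screw clamp: lower end on the clamp's base plate at the toe lip, tablet lined up with the clamp and centred on the puck; let go of it. Then lift the spring-tipped probe out of its wooden block and hold it square to the tablet's face with its tip inside the ring, pressing lightly so that the plunger is about half way in and never driven hard against its stop. Finish while still holding the probe pressed there, without touching the tablet by hand, and leave the other things on the shelf where they are.

Things in the scene. Friction and masses are not known exactly. Their poses are not given: they have to be found in the camera images.
- tablet: Flat grey granite tablet, 150 mm (its x) by 55 mm (its y) by 12 mm thick (its z), about 0.27 kg, lying flat on the shelf with its ringed face up, left or right of the clamp. Origin at the centre of its underside, z towards the ringed face. The two ends are alike: either may be the lower one.
- ring (a point): Centre of the thin dark inlaid ring, 16 mm inside and 22 mm outside diameter, in the middle of the tablet's upper face (12 mm above the tablet's origin along its z).
- clamp: Fixed cast iron screw clamp, origin at the centre of the underside of its base plate, on the shelf; x runs from toe lip to puck, roughly away from the robot, z up. Plate 190 (x) by 100 (y) by 10 mm. Two uprights at y = +-44 mm, x = 19 to 65 mm, 52 mm high, hold the puck between pads. Once the tablet leans, all of the clamp but the lip lies below its underside.
- lip (a point): Middle of the top edge of the toe lip's face, on the puck's side, 76 mm from the clamp's origin towards -x, 24 mm above the shelf (14 mm above the plate). The lip is 12 mm thick and runs the whole width of the plate. The leaning tablet's upper lower-end edge touches this face; its underside's lower edge is then on the plate, 70 mm from the clamp's origin towards -x.
- seat (a point): Point fixed to the clamp where the ring's centre comes when the tablet leans rightly (clamp x = -11, y = 0, z = 58 mm). The tablet then slopes 30 degrees (0.524 rad) from level, rising towards the clamp's +x.
- bar (a point): Middle of the clamp's steel turning bar, which sticks out on the clamp's +y side (74 mm from its origin), 80 mm long along x, 40 mm above the shelf, fixed.
- puck: Granite puck sample fixed in the clamp, on edge: diameter 60 mm, 30 mm thick, its axis along the clamp's y; origin at its centre, 42 mm along the clamp's x and 40 mm above the shelf. It rests on the base plate.
- probe: Pen-like spring probe, 0.1 kg, upright in its block, z up along its axis, origin at the centre of the underside of its collar. From the top down: aluminium cap to z = 75 mm, black round handle 24 mm in diameter from z = 6 to 70 mm, collar 32 mm in diameter from z = 0 to 6 mm, steel nose 16 mm in diameter down to z = -36 mm, then the 8 mm plunger, whose rounded tip is at z = -50 mm when out.
- tip (a point): The end of the probe's plunger, 50 mm below the probe's origin along its axis when the plunger is out, moving with the plunger; a ball end of 4 mm radius.
- plunger (a joint): How far the plunger is pushed into the probe, in m: 0 fully out, 0.010 fully in against a hard stop. Spring: 1.2 N to start it, then 0.6 N per mm (4.2 N at half way, 7.2 N at the stop).
- holder: Fixed wooden block, 75 by 75 by 56 mm high, origin at the centre of its underside, on the other side of the clamp from the tablet. The probe hangs by its collar in the 21 mm hole in the middle of its top and lifts straight out (nose and plunger reach 50 mm down the hole).
- wheel0: Bystander: brass thumb wheel, 32 mm in diameter, 17 mm high with its hub, near the clamp's turning bar. Origin under its centre.
- wheel1: Bystander: a second, like wheel0, near the turning bar.
- wheel2: Bystander: a third, like wheel0, in front of the clamp.
- mallet: Bystander: boxwood mallet lying roughly along x on the right, 250 mm long, head 60 mm in diameter and 100 mm wide at its far end. Origin under the free end of the handle.
- file: Bystander: steel round file with a wooden handle, 235 mm long, 22 mm high, lying along x. Origin under its middle.
- mug: Bystander: blue enamel mug, 80 mm in diameter, 82 mm high. Origin under its centre.
- core: Bystander: granite core standing on end, 44 mm in diameter, 38 mm high. Origin under its centre.
Not all that is in view belongs to the job. Several things look just like the tablet: the one meant starts nearest to the robot's base. What is meant by the probe is not blue, and is the larger of those in its own colour.

How it is judged:
By the outcome, as a careful person would: the job done as asked, in the order asked, and still so for the second after the job is handed in, while the arm keeps its last pose, push and grip.
It also fails if it takes over 61 s, if anything falls off the work surface, if the arm or the gripper's body presses on something with over 40 N, if the wrist force passes 120 N, or if a joint passes its speed limit or range.

## Working session

There is one attempt and no reset: what is moved stays moved. The work goes in short steps, Python scripts to look and compute and a tool call to move; the robot and the scene stay as the last step left them, time stands still between calls to the robot, and variables do not carry over. Pictures are saved under pics/ and viewed, at most 10 in all, crops included, and the job is handed in when it is done.

Besides the shell and the picture viewer there is one more tool, called after ">>>" as name([rows], argument=value, ...), one row to a line, values as JSON. move_arm: Moves the arm, as the interface text tells. Its arguments: {"type":"object","properties":{"steps":{"type":"array","items":{"type":"array","items":{"type":"array","items":{"type":"number"}}}},"grip":{"type":"number"}},"required":["steps"]}

```bash
mkdir -p pics; cat > h.py <<'E'
import numpy as np, cv2, json
from scipy.spatial.transform import Rotation as R
from workcell import robot
def snap(name,fn):
    o=robot.get_obs(); f=robot.grab_frame(name); cv2.imwrite('pics/'+fn+'.png',f['color'])
    K=np.array([[f['fx'],0,f['cx']],[0,f['fy'],f['cy']],[0,0,1]])
    if name=='wrist':
        T=np.eye(4);T[:3,:3]=R.from_rotvec(o['orientation']).as_matrix();T[:3,3]=o['tool_pos']
        W=np.linalg.inv(T@np.array(f['T_tool_cam']))
    else: W=np.array(f['world_to_cam'])
    np.savez('pics/'+fn+'.npz',K=K,k1=f['k1'],W=W)
    return f
def at(fn,pix,z):
    d=np.load('pics/'+fn+'.npz');K,k1,W=d['K'],float(d['k1']),d['W'];out=[]
    for u,v in pix:
        x=np.array([(u-K[0,2])/K[0,0],(v-K[1,2])/K[1,1]]);s=x.copy()
        for _ in range(30): s=x/(1+k1*(s@s))
        r=W[:3,:3].T@np.r_[s,1];c=-W[:3,:3].T@W[:3,3]
        out.append((c+r*(z-c[2])/r[2])[:2])
    return np.array(out)
def proj(fn,P):
    d=np.load('pics/'+fn+'.npz');K,k1,W=d['K'],float(d['k1']),d['W'];P=np.atleast_2d(P)
    c=P@W[:3,:3].T+W[:3,3];s=c[:,:2]/c[:,2:];s=s*(1+k1*(s**2).sum(1))[:,None]
    return s*[K[0,0],K[1,1]]+K[:2,2]
def crop(fn,x0,y0,x1,y1,k,out):
    im=cv2.imread('pics/'+fn+'.png')[y0:y1,x0:x1];cv2.imwrite('pics/'+out+'.png',cv2.resize(im,None,fx=k,fy=k,interpolation=cv2.INTER_CUBIC))
E
python3 - <<'E'
from h import *
np.set_printoptions(precision=3,suppress=True)
for n in('top','scene'):
    snap(n,n+'0');d=np.load('pics/'+n+'0.npz');print(d['K'],d['k1'],d['W'])
o=robot.get_obs();print(o)
a=cv2.imread('pics/top0.png');cv2.imwrite('pics/top0b.png',cv2.resize(a,(800,600),interpolation=cv2.INTER_CUBIC))
E
```

```text
[[396.67    0.    280.134]
 [  0.    396.67  205.866]
 [  0.      0.      1.   ]] -0.06767621178826137 [[-0.028 -0.999 -0.023 -0.07 ]
 [-0.985  0.031 -0.171  0.51 ]
 [ 0.172  0.018 -0.985  1.139]
 [ 0.     0.     0.     1.   ]]
[[441.659   0.    278.334]
 [  0.    441.659 208.197]
 [  0.      0.      1.   ]] 0.0036475301795884096 [[-0.885  0.466  0.005  0.511]
 [ 0.306  0.589 -0.748 -0.055]
 [-0.351 -0.66  -0.664  1.416]
 [ 0.     0.     0.     1.   ]]
{'time_s': 0.1, 'joints': array([ 1.534,  0.385,  0.007, -0.   , -1.194, -0.259]), 'qd': array([-0.001, -0.001,  0.004,  0.003,  0.   , -0.   ]), 'joint_efforts': array([ -0.   , -39.332,  18.893,   4.198,  -0.003,   0.   ]), 'tool_pos': array([0.182, 0.597, 0.23 ]), 'orientation': array([ 3.105, -0.463, -0.   ]), 'contact_force': array([-0.153,  0.043, -0.559]), 'wrist_torque': array([0.057, 0.058, 0.045]), 'gripper_force': 0.0, 'opening': 0.08532544188102961}
```

View pics/top0b.png

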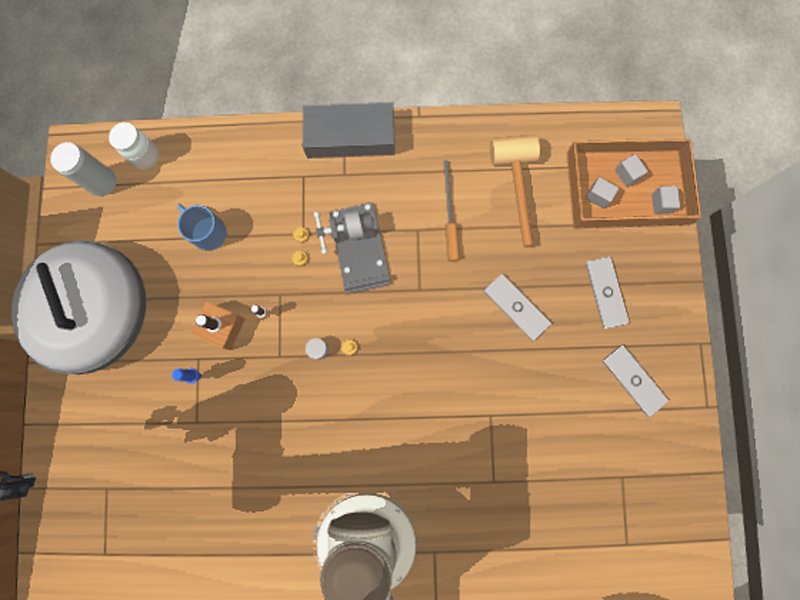

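View pics/scene0.png

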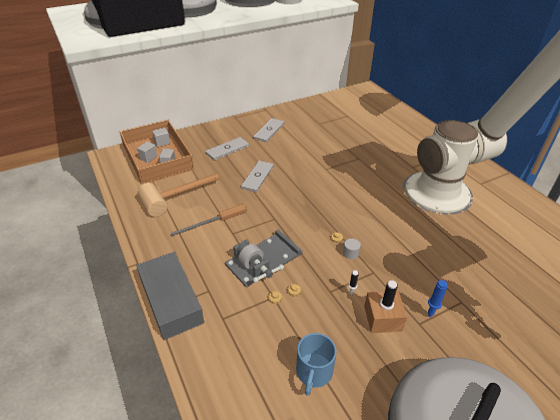

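The top view (800×600) shows three look-alike tablets at (517,307), (608,292) and (636,380). The black probes are the one in the block at (208,322) and a smaller one at (258,311); a blue one is at (185,375). The clamp is at (360,245). I'll measure distances from the base and enlarge.

```bash
python3 - <<'E'
from h import *
np.set_printoptions(precision=4,suppress=True)
s=1.42857
for p in [(517,307),(608,292),(636,380)]:
    q=at('top0',[(p[0]/s,p[1]/s)],.012)[0];print(p,q,np.hypot(*q))
a=cv2.imread('pics/top0.png')
k=5
A=cv2.resize(a[180:300,330:480],None,fx=4,fy=4,interpolation=cv2.INTER_CUBIC)
cv2.imwrite('pics/c1.png',A)
cl=cv2.resize(a[135:255,125:285],None,fx=5,fy=5,interpolation=cv2.INTER_CUBIC)
cv2.imwrite('pics/c2.png',cl)
E
```

```text
(517, 307) [ 0.4771 -0.3321] 0.5812997517969873
(608, 292) [ 0.5033 -0.5299] 0.730808960053641
(636, 380) [ 0.3147 -0.573 ] 0.6536979537643611
```

View pics/c1.png

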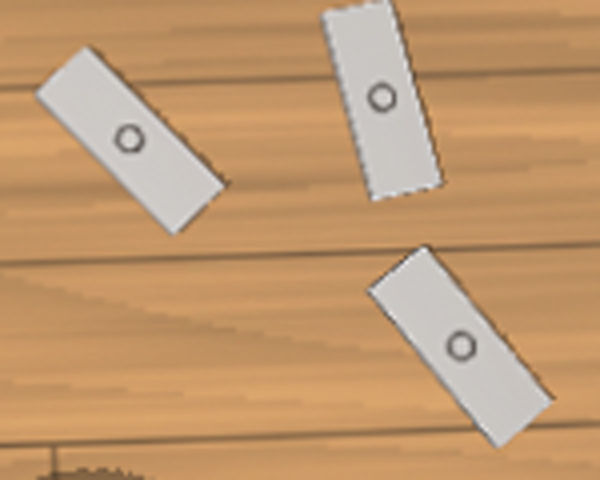

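View pics/c2.png

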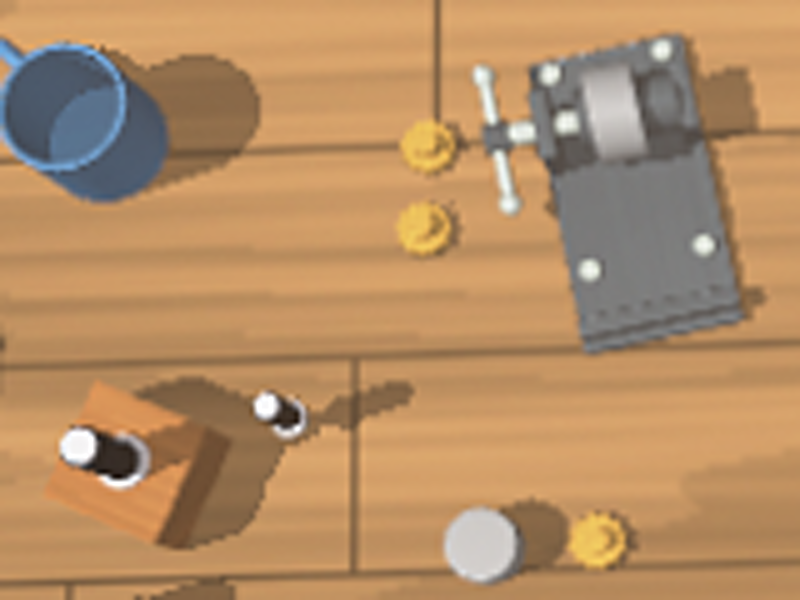

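The nearest tablet is the left one in c1 (ring at 4× crop (130,138), 0.58 m from the base against 0.65 and 0.73). The probe is the large black one in the wooden block, c2 (105,455); the small black one stands free at (280,412). Rough poses next.

```bash
python3 - <<'E'
from h import *
np.set_printoptions(precision=4,suppress=True)
f=lambda P,k,x,y:[((u+.5)/k-.5+x,(v+.5)/k-.5+y) for u,v in P]
t=at('top0',f([(88,46),(37,94),(176,235),(228,185),(130,138)],4,330,180),.012)
print(t,t[:4].mean(0));e=(t[0]+t[1]-t[2]-t[3])/2;print(np.linalg.norm(e),np.degrees(np.arctan2(e[1],e[0])))
c=at('top0',f([(530,66),(683,36)],5,125,135),.010);n=at('top0',f([(587,352),(743,318)],5,125,135),.0);print(c,n)
e=(c-n).mean(0);print('clamp',(c.mean(0)+n.mean(0))/2,np.linalg.norm(e),np.degrees(np.arctan2(e[1],e[0])))
h=at('top0',f([(97,381),(228,438),(157,545),(45,497)],5,125,135),.056);print('holder',h,h.mean(0))
print('collar',at('top0',f([(124,462)],5,125,135),.062),'captop',at('top0',f([(79,447)],5,125,135),.131))
print('small',at('top0',f([(287,417)],5,125,135),.01))
f=robot.grab_frame('wrist');print(f['T_tool_cam'],f['fx'],f['cx'],f['cy'],f['k1']); o=robot.get_obs();print(R.from_rotvec(o['orientation']).as_matrix())
E
```

```text
[[ 0.5518 -0.3052]
 [ 0.5157 -0.264 ]
 [ 0.4046 -0.3631]
 [ 0.4411 -0.405 ]
 [ 0.4795 -0.3329]] [ 0.4783 -0.3343]
0.14897434400137435 41.891283254685206
[[ 0.7044  0.0672]
 [ 0.7206 -0.03  ]] [[ 0.5214  0.0341]
 [ 0.5397 -0.0632]]
clamp [0.6215 0.002 ] 0.18496708134959652 10.32696060678113
holder [[0.5031 0.3221]
 [0.4664 0.2417]
 [0.4041 0.283 ]
 [0.4343 0.3516]] [0.452  0.2996]
collar [[0.4531 0.302 ]] captop [[0.4532 0.3033]]
small [[0.4848 0.2189]]
[[ 0.     -0.9627 -0.2705  0.0682]
 [ 1.     -0.0005  0.0017 -0.0004]
 [-0.0018 -0.2705  0.9627 -0.1428]
 [ 0.      0.      0.      1.    ]] 303.1511909526175 280.9545271649562 207.97337658620316 -0.048813851801767824
[[ 0.9565 -0.2917 -0.0004]
 [-0.2917 -0.9565 -0.0016]
 [ 0.0001  0.0017 -1.    ]]
```

>>> move_arm([
  [[338,-607,50,0,0,-2.66],[338,-607,50,0,0,-2.66],[338,-607,50,0,0,-2.66],[338,-607,50,0,0,-2.66],[338,-607,50,0,0,-2.66],[338,-607,50,0,0,-2.66],[338,-607,50,0,0,-2.66],[338,-607,50,0,0,-2.66],[338,-607,50,0,0,-2.66],[338,-607,50,0,0,-2.66],[338,-607,50,0,0,-2.66],[338,-607,50,0,0,-2.66]],
])

```text
time_s: 1.65
tool_pos: [0.5212, -0.0124, 0.2808]
orientation: [0.904, -3.008, 0.0]
contact_force: [-0.4, 0.8, -0.8]
opening: 0.0853
gripper_force: 0.0
```

>>> move_arm([
  [[0,0,-30,0,0,-0.18],[0,0,-30,0,0,-0.36],[0,0,-30,0,0,-0.405],[0,0,-30,0,0,-0.405],[0,0,-30,0,0,-0.405]],
])

```text
time_s: 2.28
tool_pos: [0.5201, -0.0091, 0.2512]
orientation: [0.3, -3.127, -0.0]
contact_force: [-0.3, 0.5, 0.1]
opening: 0.0853
gripper_force: 0.0
```

```bash
python3 - <<'E'
from h import *
snap('wrist','w1');o=robot.get_obs();print(o['tool_pos'],o['orientation'],o['joints'],o['qd'])
a=cv2.imread('pics/w1.png');cv2.imwrite('pics/w1b.png',cv2.resize(a,(800,600),interpolation=cv2.INTER_CUBIC))
E
```

```text
[ 0.52009369 -0.00913434  0.25127251] [ 3.00113134e-01 -3.12712436e+00 -3.60203001e-05] [ 2.94668062e-01  1.91263465e-01 -2.13794759e-01 -4.60147490e-05
 -1.16583182e+00 -1.67409039e+00] [ 0.0015968  -0.00126732  0.0023387   0.00068666 -0.00145069 -0.00242594]
```

View pics/w1b.png

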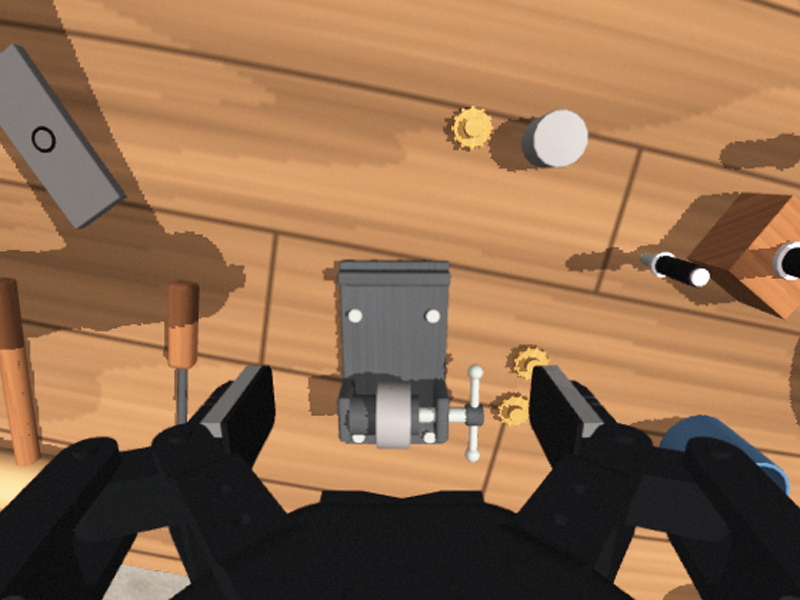

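The wrist view shows the clamp upright at (395,350): lip at the top (340–448, 270), puck at (393,415), bar at (474,415), wheels at (530,360) and (515,408). I'll enlarge the clamp.

```bash
python3 -c "
from h import *
crop('w1',230,176,345,320,4,'c3')"
```

```text
(no output)
```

View pics/c3.png

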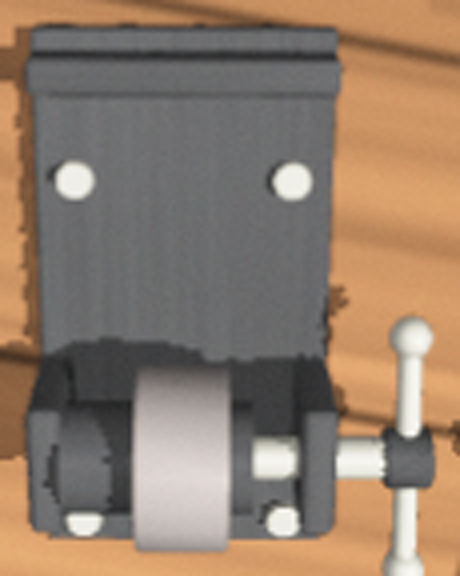

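```bash
python3 - <<'E'
from h import *
from scipy.optimize import least_squares
np.set_printoptions(precision=4,suppress=True)
f=lambda P:np.array([((u+.5)/4-.5+230,(v+.5)/4-.5+176) for u,v in P])
M=np.array([(-76,50,24),(-76,-50,24),(42,74,40),(-88,50,24),(-88,-50,24)])/1000
px=f([(337,94),(34,96),(409,458),(338,60),(28,62)])
def W(p,M):
    c,s=np.cos(p[2]),np.sin(p[2]);return np.c_[p[0]+c*M[:,0]-s*M[:,1],p[1]+s*M[:,0]+c*M[:,1],M[:,2]]
r=least_squares(lambda p:(proj('w1',W(p,M))-px).ravel(),[.62,0,.18]);print(r.x,np.degrees(r.x[2]));print((r.fun.reshape(-1,2))*4)
Q=np.array([(42,15,70),(42,-15,70),(2,74,40),(82,74,40),(-95,50,10),(-95,-50,10),(95,50,10),(95,-50,10),(19,50,52),(65,50,52),(65,-50,52),(-76,0,24)])/1000
print((proj('w1',W(r.x,Q))-[230,176]+.5)*4-.5)
P=W(r.x,Q);print(proj('top0',P[4:8])-[125,135], (proj('top0',P[4:8])-[125,135])*5+2)
d=np.load('pics/w1.npz')
# tablet & ring in w1 too
s=1.42857
print('ring',at('w1',[((43+.5)/s-.5,(139+.5)/s-.5)],.012), at('w1',[((124.5)/s-.5,(196.5)/s-.5),((82.)/s-.5,(228.5)/s-.5)],.012))
print('probe cap', at('w1',[((698.5)/s-.5,(277.5)/s-.5)],.07))
E
```

```text
[0.62   0.0034 0.1926] 11.033687231052538
[[ 5.9344  3.1402]
 [-8.6232  1.3744]
 [ 0.8026 -1.7358]
 [ 6.0513 -0.1522]
 [-4.1813 -1.8804]]
[[232.689  508.4153]
 [134.6103 508.3661]
 [415.779  345.7335]
 [404.0093 560.2208]
 [339.9542  29.2242]
 [ 29.279   29.5147]
 [324.2536 541.2089]
 [ 51.1317 541.0746]
 [343.2375 412.0143]
 [338.6418 538.2528]
 [ 31.7817 538.0832]
 [184.0631  97.2304]]
[[116.5481  70.7703]
 [148.2972  63.6481]
 [104.5063  13.0493]
 [135.375    6.1637]] [[584.7403 355.8517]
 [743.4859 320.2406]
 [524.5315  67.2463]
 [678.8749  32.8183]]
ring [[ 0.4772 -0.334 ]] [[ 0.5135 -0.2594]
 [ 0.5491 -0.2982]]
probe cap [[0.4812 0.2203]]
```

>>> move_arm([
  [[-7,-55,-20,0,0,0.09],[-14,-110,-40,0,0,0.18],[-21,-165,-60,0,0,0.27],[-28,-220,-80,0,0,0.36],[-35,-275,-90,0,0,0.45],[-42,-325,-90,0,0,0.54],[-42,-325,-90,0,0,0.54],[-42,-325,-90,0,0,0.54]],
], grip=0.8)

```text
time_s: 3.32
tool_pos: [0.478, -0.3341, 0.1611]
orientation: [1.122, -2.934, -0.001]
contact_force: [0.1, 0.6, -0.7]
opening: 0.0687
gripper_force: 0.0
```

```bash
python3 - <<'E'
from h import *
f=snap('wrist','w2');o=robot.get_obs();print(o['tool_pos'],o['orientation'],o['opening'],o['joints'])
a=cv2.imread('pics/w2.png');cv2.imwrite('pics/w2b.png',cv2.resize(a,(800,600),interpolation=cv2.INTER_CUBIC))
E
```

```text
[ 0.47820611 -0.33355931  0.16132145] [-1.12314666e+00  2.93392642e+00  3.78710266e-04] 0.06862348627690637 [-3.31540543e-01  3.72723125e-01 -1.97395449e-01 -2.46448149e-04
 -1.00080552e+00 -5.07916360e-01]
```

View pics/w2b.png

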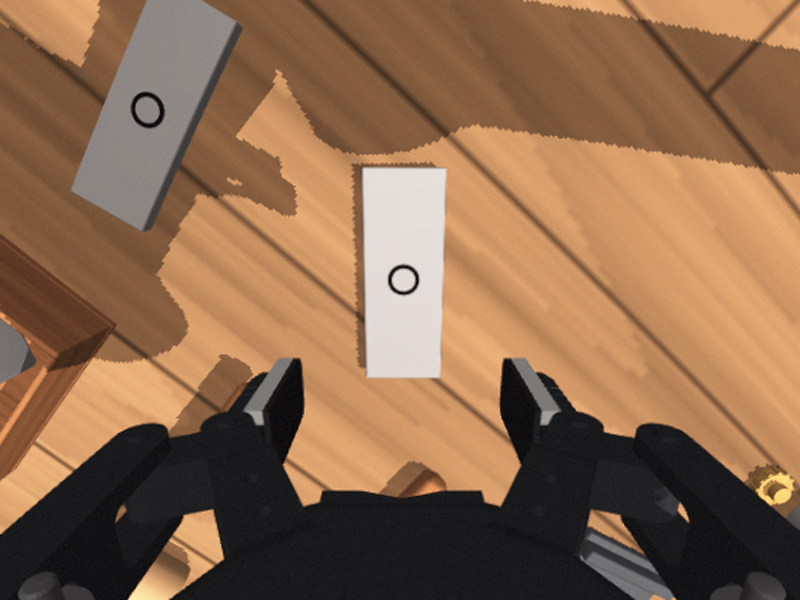

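The tablet is centred between the fingers: ring (404,280), corners (362,168), (446,169), (440,377), (367,377).

```bash
python3 - <<'E'
from h import *
s=1.42857
f=lambda P:[((u+.5)/s-.5,(v+.5)/s-.5) for u,v in P]
t=at('w2',f([(362,168),(446,169),(440,377),(367,377),(404,280)]),.012);print(t,t[:4].mean(0))
e=(t[2]+t[3]-t[0]-t[1])/2;print(np.linalg.norm(e),np.degrees(np.arctan2(e[1],e[0])),np.linalg.norm(t[0]-t[1]))
E
```

```text
[[ 0.43989551 -0.40234201]
 [ 0.40399137 -0.36130345]
 [ 0.51432633 -0.26311002]
 [ 0.55034565 -0.30332435]
 [ 0.4772952  -0.33214309]] [ 0.47713972 -0.33251996]
0.14801880927255143 41.77207213481001 0.05452770807350096
```

>>> move_arm([
  [[0,0,-50,0,0,0],[0,0,-100,0,0,0],[0,0,-130,0,0,0],[0,0,-145,0,0,0],[0,0,-155,0,0,0],[0,0,-162,0,0,0],[0,0,-162,0,0,0]],
])

```text
time_s: 4.25
tool_pos: [0.4785, -0.3342, -0.0003]
orientation: [-1.123, 2.934, -0.001]
contact_force: [0.7, -0.1, -0.8]
opening: 0.0685
gripper_force: 0.0
```

>>> move_arm([
  [[0,0,0,0,0,0],[0,0,0,0,0,0],[0,0,0,0,0,0],[0,0,0,0,0,0],[0,0,0,0,0,0]],
], grip=0.4)

```text
time_s: 4.88
tool_pos: [0.4785, -0.3343, 0.0006]
orientation: [-1.122, 2.933, -0.001]
contact_force: [-1.5, 2.1, 6.1]
opening: 0.0528
gripper_force: 64.3
```

>>> move_arm([
  [[0,0,5,0,0,0],[0,0,15,0,0,0],[0,0,40,0,0,0],[0,0,80,0,0,0],[10,30,120,0,0,-0.06],[30,75,150,0,0,-0.16],[50,130,170,0,0,-0.26],[70,185,180,0,0,-0.36],[90,240,180,0,0,-0.44],[110,290,180,0,0,-0.51],[118,325,180,0,0,-0.539],[120,335,180,0,0,-0.539]],
])

```text
time_s: 6.38
tool_pos: [0.5981, 0.003, 0.1791]
orientation: [0.305, -3.126, -0.001]
contact_force: [-1.3, -0.9, -3.8]
opening: 0.0527
gripper_force: 64.0
```

>>> move_arm([
  [[0,0,0,0.017,-0.086,0],[0,0,-10,0.04,-0.205,0],[2,0,-20,0.067,-0.342,0],[4,0,-30,0.09,-0.462,0],[6,0,-40,0.1,-0.514,0],[6,0,-40,0.1,-0.514,0],[6,0,-40,0.1,-0.514,0]],
])

```text
time_s: 7.25
tool_pos: [0.6066, -0.0008, 0.1433]
orientation: [-0.253, 2.61, 0.074]
contact_force: [0.1, -0.1, -2.9]
opening: 0.0531
gripper_force: 64.4
```

```bash
cat >> h.py <<'E'
C=np.array([.620,.0034]);YAW=np.radians(11.03)
RC=R.from_euler('z',YAW).as_matrix()
def status(tgt):
    o=robot.get_obs();M=R.from_rotvec(o['orientation']).as_matrix();T=RC@R.from_euler('y',-np.pi/6).as_matrix()
    rel=RC.T@(o['tool_pos']-np.r_[C,0]);print('t',o['time_s'],'tcp',o['tool_pos'].round(4),'clamp frame mm',(rel*1e3).round(1))
    d=np.array(tgt)/1e3-rel;print('to go world mm',(RC@d*1e3).round(1),'slope/lat/normal mm',(R.from_euler('y',-np.pi/6).as_matrix().T@d*1e3).round(1))
    print('tool axes in leaning frame\n',(T.T@M).round(3))
    F=T.T@o['contact_force'];print('F slope/lat/normal',F.round(2),'F world',o['contact_force'].round(2),'tq',o['wrist_torque'].round(2),'open',o['opening'].round(4),'joints',o['joints'].round(2))
E
python3 -c "
from h import *
status((-5.2,0,48))
f=snap('scene','s1'); crop('s1',180,150,340,270,5,'s1b')"
```

```text
t 7.25 tcp [ 0.6066 -0.0008  0.1433] clamp frame mm [-14.   -1.5 143.3]
to go world mm [  8.3   3.2 -95.3] slope/lat/normal mm [-40.    1.5 -86.9]
tool axes in leaning frame
 [[-1.     0.001 -0.002]
 [ 0.001  1.     0.005]
 [ 0.002  0.005 -1.   ]]Traceback (most recent call last):
  File "<string>", line 3, in <module>
    status((-5.2,0,48))
    ~~~~~~^^^^^^^^^^^^^
  File "h.py", line 34, in status
    F=T.T@o['contact_force'];print('F slope/lat/normal',F.round(2),'F world',o['contact_force'].round(2),'tq',o['wrist_torque'].round(2),'open',o['opening'].round(4),'joints',o['joints'].round(2))
                                                                                                                                                ^^^^^^^^^^^^^^^^^^
AttributeError: 'float' object has no attribute 'round'
```

>>> move_arm([
  [[14,4,-15,0,0,0],[14,4,-40,0,0,0],[14,4,-60,0,0,0],[14,4,-75,0,0,0],[14,4,-84,0,0,0],[14,4,-89,0,0,0],[14,4,-89,0,0,0],[14,4,-89,0,0,0]],
])

```text
time_s: 8.25
tool_pos: [0.626, -0.0084, 0.0619]
orientation: [-0.27, 2.628, 0.129]
contact_force: [-1.1, -0.1, -3.1]
opening: 0.0528
gripper_force: 64.4
```

```bash
sed -i "s/o\['opening'\].round(4)/round(o['opening'],4)/" h.py
python3 -c "
from h import *
status((-5.2,0,48))
f=snap('scene','s1'); crop('s1',180,150,340,270,5,'s1b')"
```

```text
t 8.25 tcp [ 0.626  -0.0084  0.0619] clamp frame mm [  3.7 -12.7  61.9]
to go world mm [-11.1  10.8 -13.9] slope/lat/normal mm [-14.6  12.7  -7.6]
tool axes in leaning frame
 [[-1.     0.001 -0.019]
 [-0.     0.999  0.048]
 [ 0.019  0.048 -0.999]]
F slope/lat/normal [-2.5   0.14 -2.16] F world [-1.09 -0.07 -3.12] tq [-0.46  1.38 -0.04] open 0.0528 joints [ 0.22  0.42 -0.49 -0.21 -0.16 -1.39]
```

View pics/s1b.png

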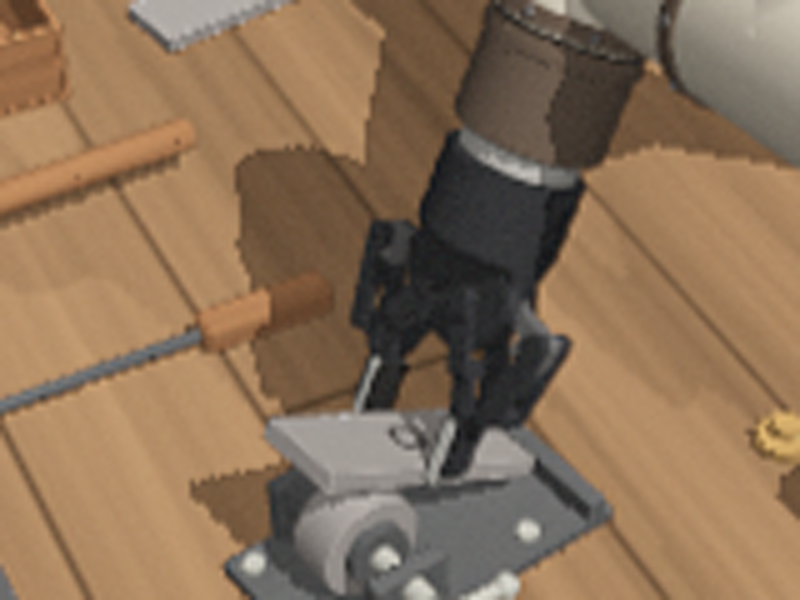

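The tablet is held over the clamp, lower end at the lip (s1b about (530,465)), upper end over the puck (330,480). Joint 5 is at its limit (-0.16), so this grasp can't reach the full 30° here. I'll set the tablet back on clear shelf and regrasp it with the tool leaned 15° to the tablet.

>>> move_arm([
  [[-5,0,20,0,0,0],[-20,0,50,0,0,0],[-30,0,90,0,0,0],[-30,0,90,0,0,0],[-30,0,90,0,0,0]],
])

```text
time_s: 8.93
tool_pos: [0.5949, -0.0085, 0.1508]
orientation: [-0.269, 2.63, 0.129]
contact_force: [0.5, 0.3, -3.3]
opening: 0.0526
gripper_force: 64.5
```

```bash
python3 -c "
from h import *
status((-41,0,111))"
```

```text
t 8.925 tcp [ 0.5949 -0.0085  0.1508] clamp frame mm [-26.9  -6.9 150.8]
to go world mm [-15.1   4.1 -39.8] slope/lat/normal mm [-32.1   6.9 -27.4]
tool axes in leaning frame
 [[-1.     0.002 -0.021]
 [ 0.001  0.999  0.048]
 [ 0.021  0.048 -0.999]]
F slope/lat/normal [-1.2   0.16 -3.16] F world [ 0.5   0.26 -3.34] tq [-0.39  1.46  0.01] open 0.0526 joints [ 0.24  0.24 -0.52 -0.08 -0.31 -1.55]
```

```bash
cat >> h.py <<'E'
def goal(pos,tilt,yaw=191.03):
    "rotvec & shift from the present pose; tilt in deg, positive: tool points outward (leaning frame)"
    o=robot.get_obs();M=R.from_rotvec(o['orientation'])
    D=R.from_euler('z',yaw,degrees=True)*R.from_euler('x',180,degrees=True)
    ax=np.array([-np.sin(YAW),np.cos(YAW),0]);D=R.from_rotvec(-np.radians(tilt)*ax)*D
    print('shift mm',((np.array(pos)-o['tool_pos'])*1e3).round(1),'rot',(D*M.inv()).as_rotvec().round(4))
E
python3 -c "
from h import *
goal((.46,-.15,.06),0)"
```

```text
shift mm [-134.9 -141.5  -90.8] rot [-0.1428  0.4838 -0.0115]
```

>>> move_arm([
  [[-30,-35,0,-0.03,0.1,0],[-65,-75,0,-0.07,0.24,-0.006],[-100,-115,-10,-0.11,0.37,-0.01],[-130,-140,-40,-0.143,0.484,-0.0115],[-135,-142,-75,-0.143,0.484,-0.0115],[-135,-142,-105,-0.143,0.484,-0.0115],[-135,-142,-125,-0.143,0.484,-0.0115],[-135,-142,-138,-0.143,0.484,-0.0115],[-135,-142,-146,-0.143,0.484,-0.0115],[-135,-142,-146,-0.143,0.484,-0.0115]],
])

```text
time_s: 10.18
tool_pos: [0.4606, -0.1505, 0.0048]
orientation: [0.303, -3.127, 0.001]
contact_force: [0.1, 0.7, -2.8]
opening: 0.0532
gripper_force: 64.5
```

>>> move_arm([
  [[0,0,-2,0,0,0],[0,0,-4,0,0,0],[0,0,-4,0,0,0]],
])

```text
time_s: 10.55
tool_pos: [0.4607, -0.1505, 0.0015]
orientation: [-0.303, 3.126, -0.001]
contact_force: [0.5, 0.3, -3.5]
opening: 0.053
gripper_force: 64.5
```

>>> move_arm([
  [[0,0,-1,0,0,0],[0,0,-1.5,0,0,0],[0,0,-1.5,0,0,0]],
])

```text
time_s: 10.92
tool_pos: [0.4608, -0.1505, 0.0005]
orientation: [-0.303, 3.126, -0.001]
contact_force: [-1.7, 1.5, 5.4]
opening: 0.0531
gripper_force: 65.5
```

>>> move_arm([
  [[0,0,0,0,0,0],[0,0,0,0,0,0],[0,0,0,0,0,0]],
], grip=0.8)

```text
time_s: 11.3
tool_pos: [0.4607, -0.1506, -0.0003]
orientation: [-0.303, 3.126, -0.001]
contact_force: [1.2, -0.3, -0.9]
opening: 0.0683
gripper_force: 0.0
```

>>> move_arm([
  [[0,0,8,0,0,0],[0,0,16,-0.025,0.128,0],[0,0,16,-0.05,0.257,0],[0,0,8,-0.05,0.257,0],[0,0,4,-0.05,0.257,0],[0,0,4,-0.05,0.257,0]],
])

```text
time_s: 12.05
tool_pos: [0.4592, -0.1507, 0.0035]
orientation: [0.277, -2.867, 0.036]
contact_force: [-0.1, -0.1, -0.2]
opening: 0.0684
gripper_force: 0.0
```

>>> move_arm([
  [[0,0,0,0,0,0],[0,0,0,0,0,0],[0,0,0,0,0,0],[0,0,0,0,0,0]],
], grip=0.4)

```text
time_s: 12.55
tool_pos: [0.4602, -0.1507, 0.0046]
orientation: [0.278, -2.868, 0.037]
contact_force: [-1.9, 0.7, 5.4]
opening: 0.0526
gripper_force: 62.2
```

>>> move_arm([
  [[0,0,5,0,0,0],[0,0,20,0,0,0],[0,0,50,0,0,0],[10,20,90,0.01,-0.05,0],[30,40,120,0.03,-0.15,0],[60,70,140,0.05,-0.26,0],[90,100,150,0.07,-0.36,0],[120,125,150,0.09,-0.46,0],[140,145,145,0.1,-0.514,0],[152,152,140,0.1,-0.514,0],[152,152,140,0.1,-0.514,0],[152,152,140,0.1,-0.514,0]],
])

```text
time_s: 14.05
tool_pos: [0.6121, 0.0008, 0.1435]
orientation: [-0.276, 2.868, 0.035]
contact_force: [0.3, 0.1, -3.6]
opening: 0.0522
gripper_force: 63.9
```

```bash
cat >> h.py <<'E'
def cw(x,y,z): return np.r_[C,0]+RC@(np.array([x,y,z])/1e3)
E
python3 -c "
from h import *
status((-2.2,0,57.6));goal(cw(-2.2,0,57.6),15)"
```

```text
t 14.05 tcp [0.6121 0.0008 0.1435] clamp frame mm [ -8.2  -1.1 143.5]
to go world mm [  5.7   2.2 -85.9] slope/lat/normal mm [-37.7   1.1 -77.4]
tool axes in leaning frame
 [[-0.966  0.    -0.26 ]
 [ 0.     1.    -0.001]
 [ 0.26  -0.001 -0.966]]
F slope/lat/normal [-1.53 -0.   -3.29] F world [ 0.31  0.06 -3.61] tq [-0.16  0.75 -0.04] open 0.0522 joints [ 0.28  0.33 -0.36  0.04 -0.62 -1.68]
shift mm [  5.7   2.2 -85.9] rot [ 0.0009 -0.0009  0.0005]
```

>>> move_arm([
  [[6,2,-20,0,0,0],[6,2,-45,0,0,0],[6,2,-65,0,0,0],[6,2,-77,0,0,0],[6,2,-83,0,0,0],[6,2,-86,0,0,0],[6,2,-86,0,0,0],[6,2,-86,0,0,0]],
])

```text
time_s: 15.05
tool_pos: [0.619, 0.0036, 0.0584]
orientation: [-0.278, 2.866, 0.036]
contact_force: [-0.4, 0.1, -3.1]
opening: 0.0526
gripper_force: 63.8
```

```bash
python3 -c "
from h import *
status((-7.6,0,51))
f=snap('scene','s2'); crop('s2',200,200,330,300,6,'s2b')"
```

```text
t 15.05 tcp [0.619  0.0036 0.0584] clamp frame mm [-1.   0.4 58.4]
to go world mm [-6.4 -1.6 -7.4] slope/lat/normal mm [-9.4 -0.4 -3.1]
tool axes in leaning frame
 [[-0.966 -0.001 -0.257]
 [-0.001  1.    -0.001]
 [ 0.257 -0.    -0.966]]
F slope/lat/normal [-1.93  0.21 -2.52] F world [-0.45  0.13 -3.15] tq [-0.16  0.7   0.02] open 0.0526 joints [ 0.28  0.45 -0.44  0.06 -0.42 -1.7 ]
```

View pics/s2b.png

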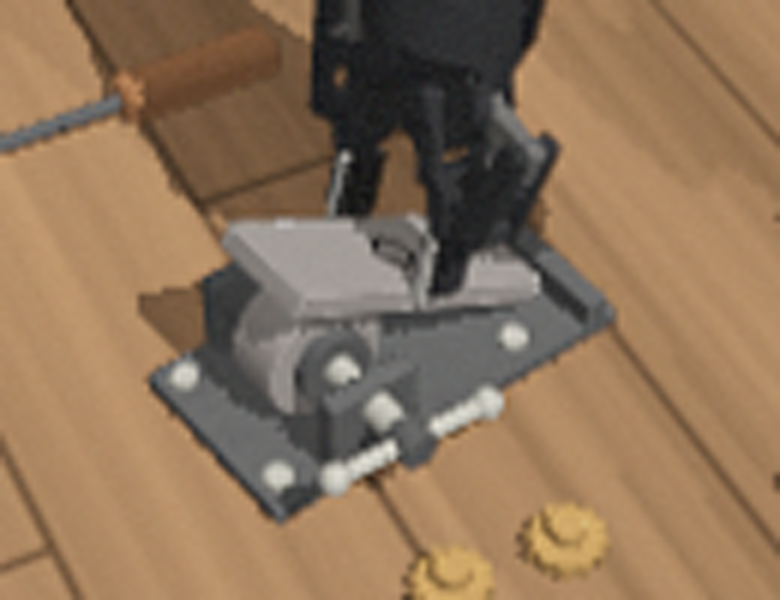

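The scene crop shows the tablet hovering parallel to its lean: lower end (540,285) just inside the lip (560,265), upper end over the puck (265,340). I'll slide it down to contact.

>>> move_arm([
  [[-2.5,-0.5,-1.5,0,0,0],[-4.5,-0.9,-2.7,0,0,0],[-6,-1.2,-3.5,0,0,0],[-6,-1.2,-3.5,0,0,0],[-6,-1.2,-3.5,0,0,0]],
])

```text
time_s: 15.72
tool_pos: [0.6126, 0.0022, 0.0542]
orientation: [-0.277, 2.867, 0.036]
contact_force: [-0.3, -0.0, -3.8]
opening: 0.0527
gripper_force: 63.9
```

>>> move_arm([
  [[0.3,0.1,-0.6,0,0,0],[0.6,0.1,-1.2,0,0,0],[0.6,0.1,-1.2,0,0,0],[0.6,0.1,-1.2,0,0,0]],
])

```text
time_s: 16.23
tool_pos: [0.6132, 0.0023, 0.053]
orientation: [-0.278, 2.867, 0.036]
contact_force: [-0.7, -0.9, -2.6]
opening: 0.0524
gripper_force: 63.9
```

```bash
python3 -c "
from h import *
status((-7.6,0,51))"
```

```text
t 16.225 tcp [0.6132 0.0023 0.053 ] clamp frame mm [-6.9  0.3 53. ]
to go world mm [-0.6 -0.4 -2. ] slope/lat/normal mm [-1.6 -0.3 -1.4]
tool axes in leaning frame
 [[-0.966 -0.001 -0.258]
 [-0.001  1.    -0.001]
 [ 0.258 -0.    -0.966]]
F slope/lat/normal [-2.02 -0.79 -1.79] F world [-0.68 -0.94 -2.56] tq [-0.15  0.71 -0.01] open 0.0524 joints [ 0.28  0.45 -0.46  0.06 -0.4  -1.71]
```

>>> move_arm([
  [[-0.8,-0.2,-0.5,0,0,0],[-1,-0.2,-1,0,0,0],[-1,-0.2,-1,0,0,0],[-1,-0.2,-1,0,0,0]],
])

```text
time_s: 16.73
tool_pos: [0.6122, 0.0022, 0.052]
orientation: [-0.278, 2.867, 0.036]
contact_force: [-0.5, 0.5, -3.2]
opening: 0.0521
gripper_force: 63.9
```

>>> move_arm([
  [[0,0,-0.5,0,0,0],[-0.2,0,-1,0,0,0],[-0.2,0,-1,0,0,0],[-0.2,0,-1,0,0,0]],
])

```text
time_s: 17.23
tool_pos: [0.6121, 0.0022, 0.0511]
orientation: [-0.277, 2.867, 0.036]
contact_force: [0.8, -0.4, -3.9]
opening: 0.0523
gripper_force: 63.9
```

```bash
python3 -c "
from h import *
status((-7.6,0,51))"
```

```text
t 17.225 tcp [0.6121 0.0022 0.0511] clamp frame mm [-8.   0.3 51.1]
to go world mm [ 0.5 -0.2 -0.1] slope/lat/normal mm [ 0.3 -0.3 -0.3]
tool axes in leaning frame
 [[-0.966 -0.001 -0.258]
 [-0.001  1.    -0.001]
 [ 0.258 -0.    -0.966]]
F slope/lat/normal [-1.31 -0.56 -3.7 ] F world [ 0.81 -0.41 -3.86] tq [-0.17  0.6   0.03] open 0.0523 joints [ 0.28  0.46 -0.46  0.06 -0.39 -1.71]
```

>>> move_arm([
  [[0,0,-0.4,0,0,0],[0,0,-0.8,0,0,0],[0,0,-0.8,0,0,0]],
])

```text
time_s: 17.6
tool_pos: [0.6122, 0.0022, 0.0509]
orientation: [-0.278, 2.866, 0.036]
contact_force: [-2.3, -0.5, 3.3]
opening: 0.0526
gripper_force: 64.7
```

>>> move_arm([
  [[0,0,-0.4,0,0,0],[0,0,-0.8,0,0,0],[0,0,-0.8,0,0,0]],
])

```text
time_s: 17.98
tool_pos: [0.6122, 0.0022, 0.0508]
orientation: [-0.278, 2.865, 0.036]
contact_force: [-5.5, 0.8, 7.3]
opening: 0.0526
gripper_force: 65.4
```

```bash
python3 -c "
from h import *
status((-7.6,0,51))"
```

```text
t 17.975 tcp [0.6122 0.0022 0.0508] clamp frame mm [-7.9  0.3 50.8]
to go world mm [ 0.3 -0.3  0.2] slope/lat/normal mm [ 0.3 -0.3  0.1]
tool axes in leaning frame
 [[-0.966 -0.001 -0.257]
 [-0.001  1.    -0.001]
 [ 0.257 -0.    -0.966]]
F slope/lat/normal [-0.85  1.86  8.92] F world [-5.46  0.83  7.3 ] tq [0.11 1.29 0.07] open 0.0526 joints [ 0.28  0.46 -0.46  0.06 -0.39 -1.71]
```

>>> move_arm([
  [[-0.5,-0.1,0.8,0,0,0],[-0.9,-0.2,0.5,0,0,0],[-1.4,-0.3,0.3,0,0,0],[-1.4,-0.3,0.3,0,0,0]],
])

```text
time_s: 18.48
tool_pos: [0.6121, 0.0022, 0.0508]
orientation: [-0.278, 2.863, 0.036]
contact_force: [-0.0, -0.4, 6.3]
opening: 0.0521
gripper_force: 64.9
```

```bash
python3 -c "
from h import *
status((-7.6,0,51))"
```

```text
t 18.475 tcp [0.6121 0.0022 0.0508] clamp frame mm [-8.   0.3 50.8]
to go world mm [ 0.4 -0.2  0.2] slope/lat/normal mm [ 0.4 -0.3 -0. ]
tool axes in leaning frame
 [[-0.967 -0.001 -0.255]
 [-0.001  1.    -0.001]
 [ 0.255 -0.    -0.967]]
F slope/lat/normal [ 3.04 -0.42  5.5 ] F world [-0.03 -0.43  6.28] tq [-0.03  0.19 -0.07] open 0.0521 joints [ 0.28  0.45 -0.47  0.06 -0.38 -1.71]
```

>>> move_arm([
  [[0.5,0,0.4,0,0,0],[0.5,0,0.4,0,0,0],[0.5,0,0.4,0,0,0],[0.5,0,0.4,0,0,0]],
], grip=0.85)

```text
time_s: 18.98
tool_pos: [0.6108, 0.0018, 0.0498]
orientation: [-0.278, 2.868, 0.035]
contact_force: [-0.4, -0.1, 0.6]
opening: 0.0724
gripper_force: 0.0
```

>>> move_arm([
  [[-2,0,5,0,0,0],[-6,-1,20,0,0,0],[-14,-3,50,0,0,0],[-30,-6,100,0,0,0],[-45,-8,150,0,0,0],[-60,-10,150,-0.02,0.08,0],[-80,-10,150,-0.05,0.25,0],[-80,-10,150,-0.05,0.257,0],[-80,-10,150,-0.05,0.257,0]],
])

```text
time_s: 20.1
tool_pos: [0.531, -0.0082, 0.2001]
orientation: [-0.302, 3.125, -0.0]
contact_force: [-0.7, 0.2, 0.2]
opening: 0.0726
gripper_force: 0.0
```

```bash
python3 - <<'E'
from h import *
snap('wrist','w3');snap('scene','s3')
print(robot.get_obs()['tool_pos'],robot.get_obs()['orientation'])
a=cv2.imread('pics/w3.png')
T=R.from_euler('y',-np.pi/6).as_matrix()
P=np.array([(75,27.5,12),(75,-27.5,12),(-75,-27.5,12),(-75,27.5,12),(0,0,12)])@T.T+[-5.05,0,47.5]
w=np.array([cw(*p) for p in P]);print(np.c_[proj('w3',w)].round(1),proj('s3',w).round(1))
b=cv2.imread('pics/s3.png')
q=proj('w3',w).mean(0).astype(int);x,y=max(q[0]-65,0),max(q[1]-75,0)
A=cv2.resize(a[y:y+150,x:x+130],None,fx=3,fy=3,interpolation=cv2.INTER_CUBIC)
B=cv2.resize(b[200:290,210:310],(390,351),interpolation=cv2.INTER_CUBIC);B=np.vstack([B,np.zeros((A.shape[0]-351,390,3),np.uint8)])
cv2.imwrite('pics/m3.png',np.hstack([A,B]));print(x,y,A.shape)
E
```

```text
[ 0.53049182 -0.00838983  0.19992273] [-3.02294105e-01  3.12571787e+00 -4.99644546e-04]
[[303.  347. ]
 [247.3 346.9]
 [250.8 200.4]
 [300.9 200.4]
 [275.5 270. ]] [[254.1 249.4]
 [241.2 237. ]
 [280.6 235.2]
 [293.4 246.5]
 [268.2 241.9]]
210 197 (450, 390, 3)
```

View pics/m3.png

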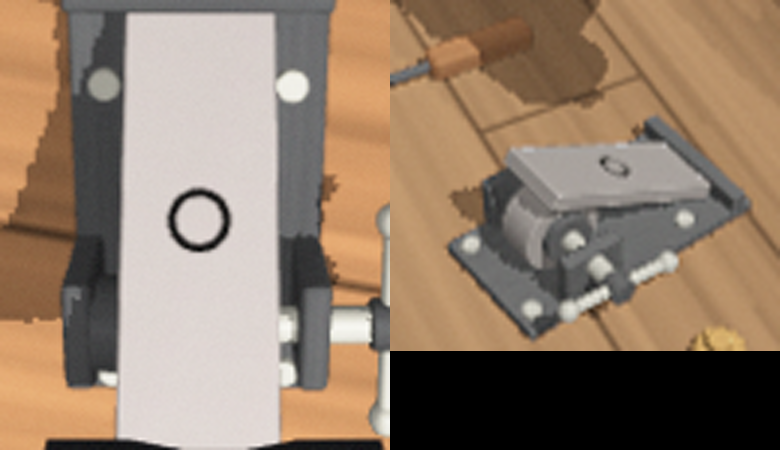

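The tablet sits flush against the lip and on the puck. Its ring is at the predicted pixel to within 1 px ((199,220) in the crop). Now the probe.

>>> move_arm([
  [[-5,15,20,0,0,0.16],[-15,45,40,0,0,0.32],[-25,85,40,0,0,0.48],[-35,125,40,0,0,0.64],[-45,165,40,0,0,0.8],[-52,200,40,0,0,0.96],[-60,235,40,0,0,1.12],[-68,265,40,0,0,1.28],[-74,290,40,0,0,1.44],[-77,305,40,0,0,1.6],[-77,310,40,0,0,1.74],[-77,310,40,0,0,1.74]],
])

```text
time_s: 21.7
tool_pos: [0.4537, 0.3018, 0.2398]
orientation: [-2.584, 1.786, 0.0]
contact_force: [0.3, -0.4, -0.2]
opening: 0.0724
gripper_force: 0.0
```

>>> move_arm([
  [[0,0,0,0,0,0],[0,0,0,0,0,0]],
])

```text
time_s: 21.95
tool_pos: [0.4541, 0.3014, 0.2401]
orientation: [-2.583, 1.787, 0.0]
contact_force: [0.4, 0.0, 0.2]
opening: 0.0728
gripper_force: 0.0
```

```bash
python3 - <<'E'
from h import *
snap('wrist','w4');o=robot.get_obs();print(o['tool_pos'],o['orientation'],o['joints'])
p=np.array([[.453,.3025,.131],[.453,.3025,.062]]);q=proj('w4',p);print(q)
c=q.mean(0).astype(int);x,y=c[0]-70,c[1]-60;print(x,y);crop('w4',x,y,x+140,y+120,5,'w4b')
E
```

```text
[0.45411079 0.30146796 0.24018118] [-2.58329944e+00  1.78617090e+00  1.24686750e-04] [ 8.83517000e-01  2.41956119e-01 -1.75827579e-01 -1.69168235e-04
 -1.15210510e+00 -5.22554251e-01]
[[281.42912533 206.78900034]
 [281.31954643 189.81519587]]
211 138
```

View pics/w4b.png

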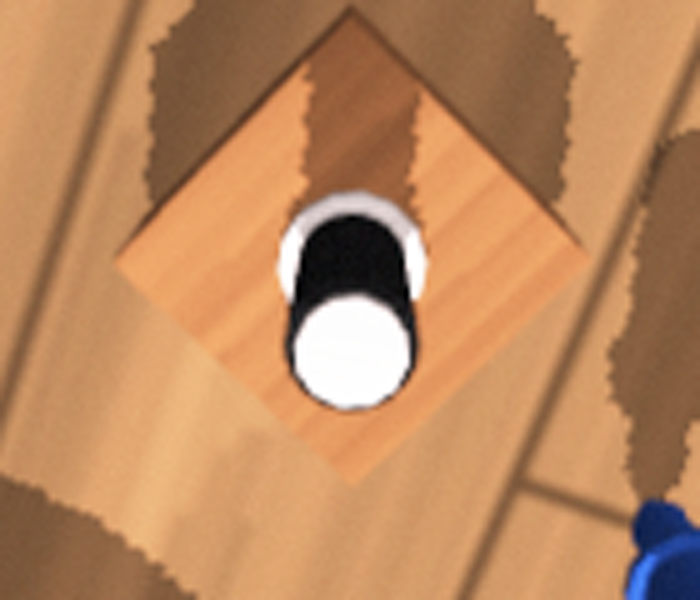

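The large black probe stands in the block, cap (352,351) and collar (352,265) in the crop. It's about 1 px from the prediction, so it stands upright.

```bash
python3 - <<'E'
from h import *
g=lambda u,v:[((u+.5)/5-.5+211,(v+.5)/5-.5+138)]
print(at('w4',g(352,351),.131),at('w4',g(352,265),.062))
E
```

```text
[[0.45302676 0.30347714]] [[0.4530171  0.30343375]]
```

>>> move_arm([
  [[-1,2,-45,0,0,0],[-1,2,-95,0,0,0],[-1,2,-130,0,0,0],[-1,2,-155,0,0,0],[-1,2,-167,0,0,0],[-1,2,-170,0,0,0],[-1,2,-170,0,0,0]],
])

```text
time_s: 22.88
tool_pos: [0.4536, 0.3043, 0.0709]
orientation: [-2.583, 1.784, -0.0]
contact_force: [0.4, 0.1, -0.5]
opening: 0.0725
gripper_force: 0.0
```

>>> move_arm([
  [[0,0,0,0,0,0],[0,0,0,0,0,0],[0,0,0,0,0,0],[0,0,0,0,0,0],[0,0,0,0,0,0],[0,0,0,0,0,0]],
], grip=0.1)

```text
time_s: 23.62
tool_pos: [0.4534, 0.3041, 0.0708]
orientation: [-2.584, 1.784, -0.0]
contact_force: [-0.5, -0.0, 5.9]
opening: 0.0226
gripper_force: 58.6
```

>>> move_arm([
  [[0,0,4,0,0,0],[0,0,14,0,0,0],[0,0,34,0,0,0],[0,0,64,0,0,0],[0,0,104,0,0,0],[0,0,124,0,0,0],[0,0,124,0,0,0]],
])

```text
time_s: 24.5
tool_pos: [0.4536, 0.3045, 0.1959]
orientation: [-2.581, 1.782, -0.0]
contact_force: [-0.5, -0.3, -1.7]
opening: 0.0228
gripper_force: 58.8
```

```bash
python3 -c "
from h import *
goal(cw(-63.5,.6,149),30,281.03)"
```

```text
shift mm [ 104.  -312.6  -46.9] rot [ 0.14   -0.501  -0.1665]
```

>>> move_arm([
  [[5,-20,0,0,0,0],[18,-60,0,0,0,-0.03],[35,-110,0,0.02,-0.07,-0.06],[52,-160,0,0.05,-0.17,-0.09],[70,-210,0,0.08,-0.28,-0.12],[86,-260,0,0.11,-0.39,-0.14],[98,-295,-10,0.14,-0.48,-0.16],[104,-312.6,-30,0.14,-0.501,-0.1665],[104,-312.6,-47,0.14,-0.501,-0.1665],[104,-312.6,-47,0.14,-0.501,-0.1665],[104,-312.6,-47,0.14,-0.501,-0.1665]],
])

```text
time_s: 25.88
tool_pos: [0.5582, -0.0113, 0.151]
orientation: [-2.091, 1.72, -0.446]
contact_force: [-0.4, 0.6, -0.7]
opening: 0.0229
gripper_force: 59.0
```

```bash
python3 -c "
from h import *
status((-43.4,.6,114.1));goal(cw(-49.4,.6,124.5),30,281.03)"
```

```text
t 25.875 tcp [ 0.5582 -0.0113  0.151 ] clamp frame mm [-63.5  -2.6 151. ]
to go world mm [ 19.1   7.  -36.9] slope/lat/normal mm [ -1.    3.2 -42. ]
tool axes in leaning frame
 [[ 0.    -1.    -0.011]
 [-1.    -0.     0.005]
 [-0.005  0.011 -1.   ]]
F slope/lat/normal [-0.66  0.65 -0.48] F world [-0.45  0.58 -0.74] tq [-0.23  1.12  0.02] open 0.0229 joints [ 0.28  0.17 -0.73  0.25 -0.16 -0.32]
shift mm [ 13.2   5.8 -26.5] rot [-0.0021 -0.0113 -0.0027]
```

```bash
python3 -c "
from h import *
goal(cw(-47.6,.6,125.5),28.5,281.03)"
```

```text
shift mm [ 15.    6.2 -25.5] rot [-0.0071  0.0144 -0.0026]
```

>>> move_arm([
  [[5,2,-8,-0.0071,0.0144,-0.0026],[10,4,-17,-0.0071,0.0144,-0.0026],[15,6.2,-25.5,-0.0071,0.0144,-0.0026],[15,6.2,-25.5,-0.0071,0.0144,-0.0026],[15,6.2,-25.5,-0.0071,0.0144,-0.0026],[15,6.2,-25.5,-0.0071,0.0144,-0.0026]],
])

```text
time_s: 26.62
tool_pos: [0.575, -0.0076, 0.1301]
orientation: [-2.106, 1.731, -0.424]
contact_force: [0.6, 0.2, -1.3]
opening: 0.0225
gripper_force: 59.0
```

```bash
python3 -c "
from h import *
status((-41.9,.6,115));goal(cw(-43.9,.6,118.5),28.5,281.03)
o=robot.get_obs();M=R.from_rotvec(o['orientation']).as_matrix();t=o['tool_pos']+M[:,2]*.0648;print('tip clamp',RC.T@(t-np.r_[C,0])*1e3)"
```

```text
t 26.625 tcp [ 0.575  -0.0076  0.1301] clamp frame mm [-46.3  -2.2 130.1]
to go world mm [  3.8   3.6 -15.1] slope/lat/normal mm [ -3.7   2.8 -15.3]
tool axes in leaning frame
 [[-0.    -0.999 -0.033]
 [-1.     0.     0.009]
 [-0.009  0.033 -0.999]]
F slope/lat/normal [-0.08  0.11 -1.49] F world [ 0.64  0.24 -1.33] tq [-0.26  1.11 -0.  ] open 0.0225 joints [ 0.28  0.23 -0.69  0.2  -0.16 -0.27]
shift mm [  1.8   3.2 -11.6] rot [-0.0069 -0.0082 -0.0044]
tip clamp [-15.78109931  -1.5543909   72.99050814]
```

```bash
python3 -c "
from h import *
def P(L,t): t=np.radians(t); return cw(-11-L*np.sin(t),.6,58+L*np.cos(t))
for t in (27,26): goal(P(70,t),t,281.03)"
```

```text
shift mm [ 2.9  3.4 -9.8] rot [-0.012   0.0175 -0.0043]
shift mm [ 4.   3.6 -9.2] rot [-0.0154  0.0346 -0.0042]
```

>>> move_arm([
  [[1,1.5,-4,-0.012,0.0175,-0.0043],[2.9,3.4,-9.8,-0.012,0.0175,-0.0043],[2.9,3.4,-9.8,-0.012,0.0175,-0.0043],[2.9,3.4,-9.8,-0.012,0.0175,-0.0043]],
])

```text
time_s: 27.12
tool_pos: [0.5785, -0.0049, 0.1216]
orientation: [-2.121, 1.747, -0.415]
contact_force: [0.7, -0.6, -0.7]
opening: 0.0232
gripper_force: 59.0
```

```bash
cat >> h.py <<'E'
def tip(L=.0648):
    o=robot.get_obs();M=R.from_rotvec(o['orientation']).as_matrix();t=o['tool_pos']+M[:,2]*L
    z=RC.T@M[:,2];n=np.array([-.5,0,3**.5/2])
    print('t',o['time_s'],'tip clamp mm',(RC.T@(t-np.r_[C,0])*1e3).round(1),'above face',((RC.T@(t-np.r_[C,0])*1e3-[-11,0,58])@n).round(1),'slope tilt',np.degrees(np.arctan2(z[0],-z[2])).round(2),'lat',np.degrees(z[1]).round(2),'err',np.degrees(np.arccos(-z@n)).round(2))
    print('F normal',(RC.T@o['contact_force']@n).round(2),o['contact_force'].round(2),'q5',o['joints'].round(3))
def P(L,t): t=np.radians(t); return cw(-11-L*np.sin(t),.6,58+L*np.cos(t))
E
python3 -c "
from h import *
tip()
for t in (27,26): goal(P(70,t),t,281.03)
for t in (27,26): goal(P(65,t),t,281.03)"
```

```text
t 27.125 tip clamp mm [-13.   -0.   63.8] above face 6.0 slope tilt 26.87 lat 0.15 err 3.14
F normal -0.85 [ 0.68 -0.64 -0.67] q5 [ 0.284  0.255 -0.692  0.243 -0.16  -0.321]
shift mm [-0.6  0.7 -1.2] rot [-0.002  -0.0027 -0.0011]
shift mm [ 0.4  0.9 -0.7] rot [-0.0053  0.0144 -0.001 ]
shift mm [ 1.6  1.1 -5.7] rot [-0.002  -0.0027 -0.0011]
shift mm [ 2.6  1.3 -5.2] rot [-0.0053  0.0144 -0.001 ]
```

Joint 5 holds the tool about 3–4° off square here, and it's getting worse. I'll put the probe back in its hole at the recorded pose and regrasp it with the tool leaned 12°.

```bash
python3 -c "
from h import *
o=robot.get_obs();M=R.from_rotvec(o['orientation']);D=R.from_rotvec([-2.5835,1.784,0])
print((np.array([.4535,.3043,.196])-o['tool_pos'])*1e3,(D*M.inv()).as_rotvec())"
```

```text
[-125.04372186  309.18578566   74.41272762] [-0.12959534  0.44954338  0.16629621]
```

>>> move_arm([
  [[-8,0,20,0,0,0],[-20,10,60,0,0,0],[-35,50,74,-0.02,0.08,0.03],[-50,100,74,-0.05,0.16,0.06],[-70,160,74,-0.08,0.26,0.1],[-90,220,74,-0.1,0.35,0.13],[-110,275,74,-0.13,0.449,0.166],[-122,303,74,-0.13,0.449,0.166],[-125,309,74,-0.13,0.449,0.166],[-125,309,74,-0.13,0.449,0.166],[-125,309,74,-0.13,0.449,0.166]],
])

```text
time_s: 28.5
tool_pos: [0.4537, 0.303, 0.1957]
orientation: [-2.582, 1.786, -0.001]
contact_force: [-0.1, -0.2, -0.4]
opening: 0.0226
gripper_force: 59.1
```

```bash
python3 -c "
from h import *
o=robot.get_obs();M=R.from_rotvec(o['orientation']);D=R.from_rotvec([-2.5835,1.784,0])
print(o['tool_pos'],(np.array([.4535,.3042,.073])-o['tool_pos'])*1e3,(D*M.inv()).as_rotvec())"
```

```text
[0.45371529 0.30303866 0.19570504] [  -0.21529251    1.16133928 -122.70504148] [0.0004459  0.00047125 0.00125659]
```

>>> move_arm([
  [[0,1,-30,0,0,0],[0,1,-60,0,0,0],[0,1,-72,0,0,0],[0,1,-85,0,0,0],[0,1,-100,0,0,0],[0,1,-113,0,0,0],[0,1,-120,0,0,0],[0,1,-123,0,0,0],[0,1,-123,0,0,0]],
])

```text
time_s: 29.62
tool_pos: [0.4537, 0.3053, 0.0726]
orientation: [-2.584, 1.784, -0.001]
contact_force: [-0.0, -0.1, -0.8]
opening: 0.0229
gripper_force: 59.1
```

>>> move_arm([
  [[0,0,-1.5,0,0,0],[0,0,-2,0,0,0],[0,0,-2,0,0,0]],
])

```text
time_s: 30.0
tool_pos: [0.4537, 0.3053, 0.0708]
orientation: [-2.583, 1.784, -0.001]
contact_force: [-0.6, 0.2, -0.1]
opening: 0.0229
gripper_force: 59.1
```

>>> move_arm([
  [[0,0,0,0,0,0],[0,0,0,0,0,0],[0,0,0,0,0,0],[0.6,-2,4,-0.08,-0.03,0],[1.2,-4.5,4,-0.16,-0.06,0],[1.3,-4.7,2.5,-0.196,-0.0744,0],[1.3,-4.7,2.5,-0.196,-0.0744,0],[1.3,-4.7,2.5,-0.196,-0.0744,0]],
], grip=0.6)

```text
time_s: 31.0
tool_pos: [0.4549, 0.3005, 0.0731]
orientation: [2.48, -1.713, 0.261]
contact_force: [0.8, 0.3, 0.2]
opening: 0.0512
gripper_force: 0.0
```

>>> move_arm([
  [[0,0,0,0,0,0],[0,0,0,0,0,0],[0,0,0,0,0,0],[0,0,0,0,0,0],[0,0,0,0,0,0]],
], grip=0.1)

```text
time_s: 31.62
tool_pos: [0.4552, 0.3005, 0.0734]
orientation: [2.48, -1.712, 0.263]
contact_force: [0.9, -0.6, 3.8]
opening: 0.0225
gripper_force: 58.7
```

```bash
python3 -c "
from h import *
f=snap('wrist','w5')
o=robot.get_obs();print(o['tool_pos'],o['orientation'],o['opening'],o['contact_force'])"
```

```text
[0.45516034 0.30051765 0.07343157] [ 2.48003049 -1.71197513  0.26268756] 0.022914853516731556 [ 1.48435151 -1.15834204  2.70067914]
```

```bash
cat >> h.py <<'E'
MG=R.from_rotvec([2.48003,-1.71198,.26269]);PG=np.array([.45516,.30052,.07343])
TT=MG.inv().apply(np.array([.453,.3037,.006])-PG);TA=MG.inv().apply([0,0,-1])
N=RC@np.array([-.5,0,3**.5/2])
def probe(h):
    "shift to bring the tip h mm above ring (plunger out), axis square, tool x towards robot; plus status"
    o=robot.get_obs();M=R.from_rotvec(o['orientation'])
    ty=RC@np.array([0,1,0]);g=-N
    # tool frame with y along clamp y (least change), probe axis along -N
    tgt,_=R.align_vectors([g,ty],[TA,[0,1,0]],weights=[1e6,1])
    ring=cw(-11,.6,58);p=ring+N*h/1e3-tgt.apply(TT)
    tip=M.apply(TT)+o['tool_pos'];a=M.apply(TA);d=RC.T@(tip-ring)*1e3;n=RC.T@N
    print('t',o['time_s'],'tip-ring: above',(d@n).round(2),'lat',d[1].round(2),'slope',(d@[3**.5/2,0,.5]).round(2),'axis err deg',np.degrees(np.arccos(min(1,-a@N))).round(2),'Fn',(o['contact_force']@N).round(2),o['contact_force'].round(2),'q',o['joints'].round(2))
    print('to h=',h,'shift',((p-o['tool_pos'])*1e3).round(1),'rot',(tgt*M.inv()).as_rotvec().round(4))
E
python3 -c "
from h import *
print(TT,TA);probe(40)"
```

```text
[-0.01766691  0.00106404  0.06517922] [-0.20776374  0.00256233  0.97817568]
t 31.675 tip-ring: above 2.7 lat 326.1 slope -108.67 axis err deg 30.0 Fn 1.72 [ 1.48 -1.16  2.7 ] q [ 0.97  0.45 -0.44  0.24 -0.81 -0.79]
to h= 40 shift [  98.2 -310.4   75.7] rot [ 0.5195 -0.2891 -1.6966]
```

>>> move_arm([
  [[0,0,4,0,0,0],[0,0,14,0,0,0],[0,0,34,0,0,0],[0,0,64,0,0,0],[0,0,104,0,0,0],[0,0,130,0,0,0],[0,0,130,0,0,0]],
])

```text
time_s: 32.55
tool_pos: [0.4554, 0.3016, 0.2055]
orientation: [2.484, -1.715, 0.262]
contact_force: [-0.1, -0.5, -1.3]
opening: 0.0226
gripper_force: 58.8
```

```bash
python3 -c "
from h import *
probe(40)"
```

```text
t 32.55 tip-ring: above 116.71 lat 327.35 slope -42.07 axis err deg 29.81 Fn -1.02 [-0.13 -0.54 -1.31] q [ 0.98  0.3  -0.27  0.19 -1.12 -0.71]
to h= 40 shift [  97.9 -311.4  -56.3] rot [ 0.5182 -0.2833 -1.6962]
```

>>> move_arm([
  [[6,-20,10,0.047,-0.026,-0.154],[16,-50,20,0.094,-0.051,-0.308],[26,-82,20,0.141,-0.077,-0.462],[36,-114,20,0.188,-0.103,-0.617],[46,-146,20,0.235,-0.129,-0.771],[56,-178,20,0.283,-0.155,-0.925],[66,-210,20,0.33,-0.18,-1.079],[76,-242,20,0.377,-0.206,-1.233],[85,-270,20,0.424,-0.232,-1.388],[92,-294,10,0.471,-0.258,-1.542],[98,-311,0,0.518,-0.283,-1.696],[98,-311,0,0.518,-0.283,-1.696]],
])

```text
time_s: 34.05
tool_pos: [0.5508, -0.0119, 0.2004]
orientation: [-0.272, 2.825, 0.045]
contact_force: [-0.1, 0.4, -0.3]
opening: 0.0228
gripper_force: 59.0
```

>>> move_arm([
  [[0,0,-15,0,0,0],[0,0,-35,0,0,0],[0,0,-50,0,0,0],[0,0,-56,0,0,0],[0,0,-56,0,0,0]],
])

```text
time_s: 34.67
tool_pos: [0.5528, -0.0102, 0.1468]
orientation: [-0.275, 2.82, 0.045]
contact_force: [-0.6, 0.3, -0.4]
opening: 0.0227
gripper_force: 59.0
```

```bash
python3 -c "
from h import *
probe(6)"
```

```text
t 34.675 tip-ring: above 38.25 lat 0.18 slope -2.02 axis err deg 0.39 Fn -0.11 [-0.61  0.34 -0.44] q [ 0.29  0.22 -0.53  0.06 -0.51 -1.71]
to h= 6 shift [ 17.3   3.5 -27.1] rot [-0.0028 -0.0052 -0.0038]
```

>>> move_arm([
  [[6,1.2,-9,-0.0028,-0.0052,-0.0038],[11,2.3,-18,-0.0028,-0.0052,-0.0038],[15,3.1,-24,-0.0028,-0.0052,-0.0038],[17.3,3.5,-27.1,-0.0028,-0.0052,-0.0038],[17.3,3.5,-27.1,-0.0028,-0.0052,-0.0038],[17.3,3.5,-27.1,-0.0028,-0.0052,-0.0038]],
])

```text
time_s: 35.42
tool_pos: [0.5703, -0.0071, 0.1202]
orientation: [-0.268, 2.814, 0.04]
contact_force: [-0.6, 0.5, -0.9]
opening: 0.0231
gripper_force: 59.0
```

```bash
python3 -c "
from h import *
for i in range(1): probe(2)
F=[]
for i in range(6): snap('top','x'); F.append(robot.get_obs()['contact_force']@N)
print(np.round(F,2))"
```

```text
t 35.425 tip-ring: above 6.33 lat -0.48 slope 0.45 axis err deg 0.09 Fn -0.5 [-0.65  0.52 -0.89] q [ 0.29  0.28 -0.54  0.08 -0.44 -1.73]
to h= 2 shift [ 1.7  0.8 -3.9] rot [-0.0007  0.0013  0.0015]
[-0.81 -0.71 -0.92 -0.98 -1.15 -0.79]
```

>>> move_arm([
  [[1,0.3,-1.7,0,0,0],[2,0.6,-3.5,0,0,0],[2.9,0.8,-5.2,0,0,0],[3.5,1,-6.2,0,0,0],[4,1.2,-7.2,0,0,0],[4,1.2,-7.2,0,0,0]],
])

```text
time_s: 36.48
tool_pos: [0.5741, -0.0059, 0.1128]
orientation: [-0.268, 2.815, 0.04]
contact_force: [-0.7, -0.6, -0.0]
opening: 0.0226
gripper_force: 59.0
```

```bash
python3 -c "
from h import *
probe(-5)
F=[]
for i in range(8): snap('top','x'); F.append(robot.get_obs()['contact_force']@N)
print(np.round(F,2),np.mean(F))"
```

```text
t 36.475 tip-ring: above -2.05 lat -0.11 slope 0.14 axis err deg 0.05 Fn 0.38 [-0.71 -0.57 -0.02] q [ 0.29  0.3  -0.54  0.08 -0.42 -1.74]
to h= -5 shift [ 1.4  0.3 -2.6] rot [-0.0005  0.0007  0.0015]
[0.39 2.13 1.77 1.49 1.51 2.19 1.41 0.84] 1.4682480761835903
```

>>> move_arm([
  [[0.5,0.1,-0.9,0,0,0],[1,0.2,-1.8,0,0,0],[1.4,0.3,-2.6,0,0,0],[1.4,0.3,-2.6,0,0,0],[1.4,0.3,-2.6,0,0,0]],
])

```text
time_s: 37.5
tool_pos: [0.5755, -0.0056, 0.1102]
orientation: [-0.268, 2.815, 0.04]
contact_force: [-1.8, -1.1, 2.0]
opening: 0.0225
gripper_force: 59.2
```

```bash
python3 - <<'E'
from h import *
probe(-5)
F=[]
for i in range(10): snap('top','x'); F.append(robot.get_obs()['contact_force']@N)
print(np.mean(F)+.9)
snap('wrist','w6');snap('scene','s6')
r=np.array([cw(-11,.6,58)]);q=proj('w6',r)[0].astype(int);print(q)
# ring visibility and bystanders: change against first scene picture
a,b=cv2.imread('pics/top0.png'),cv2.imread('pics/x.png')
for n,(u,v) in {'w0':(210,164),'w1':(210,180),'w2':(244,243),'mallet':(365,130),'file':(317,160),'mug':(140,160),'core':(221,244)}.items():
    A=a[v-14:v+14,u-14:u+14];B=b[v-14:v+14,u-14:u+14];print(n,cv2.phaseCorrelate(np.float32(A.mean(2)),np.float32(B.mean(2))))
crops=cv2.resize(cv2.imread('pics/s6.png')[150:290,200:330],None,fx=4,fy=4,interpolation=cv2.INTER_CUBIC);cv2.imwrite('pics/fin.png',crops)
E
```

```text
t 37.5 tip-ring: above -5.03 lat -0.05 slope 0.15 axis err deg 0.06 Fn 2.73 [-1.81 -1.07  2.  ] q [ 0.29  0.3  -0.54  0.08 -0.41 -1.74]
to h= -5 shift [-0.1 -0.  -0. ] rot [-0.0006  0.0009  0.0015]
3.9989523782545007
[282 245]
w0 ((0.01651075819467529, 0.008914661107304767), 0.9968488127655453)
w1 ((0.22132342674632355, 0.8434166493410693), 0.4706766441133287)
w2 ((-0.007550502936304326, -0.0006774496898049875), 0.9973315668106079)
mallet ((-0.014167328891213415, 0.007127316973839726), 1.0018917244010501)
file ((0.04479436446899854, -0.4450056365615236), 0.7964851835038926)
mug ((0.03954188842867801, 0.01379035197602363), 0.9992249892155329)
core ((0.038626490862057494, 0.039364246159633964), 0.9948223184876972)
```

View pics/fin.png

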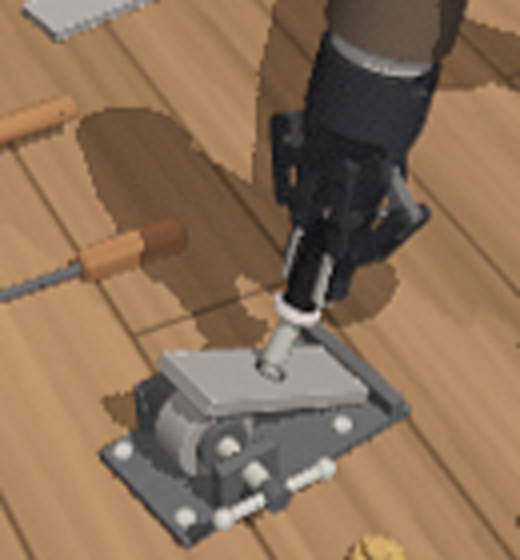

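The probe stands square on the leaning tablet with its tip inside the ring (275,368), at about 4.0 N, so the plunger is about half way in. Handing in.

```bash
python3 -c "
from h import *
print(robot.close_job())"
```

```text
the job is handed in; nothing more can be done
None
```

The job is handed in: the tablet leans ringed face up against the lip and puck, and the probe is held about 0.1° off square in the ring at about 4 N (plunger roughly 4.7 mm in), though I miscounted and viewed 12 pictures instead of the allowed 10.

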